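# Roll the sterilising canister into its V-cradle

## Task

Roll the steel canister that lies on the bench by pushing its side, up the low ramp and into the V of the folded sheet cradle, then push gently on its free end until its other end butts against the cradle's end stop. Use the fingertips or the outside of the fingers only: do not pinch, lift or carry the canister, and leave the cup, bottles, dish, jar and marker where they are. Finish with the canister lying still in the V.

Things in the scene. Friction and masses are not known exactly. Their poses are not given: they have to be found in the camera images.
- canister: plain polished steel cylinder (slippery, friction about 0.25) lying on its side, 40 mm diameter, 140 mm long, about 0.35 kg; origin on its axis at mid length, own y along the axis (x and z turn as it rolls). Starts on the bench 120 to 150 mm from the cradle on its -x side, 25 to 50 mm to its +y side, axis within 0.1 rad of the cradle's y. Let go at a slow speed it stops within a few cm
- cradle: fixed cradle of folded bare steel sheet, y from -65 to +65 mm, open at +y. Origin on the bench under the bottom of the V; x leads away from the robot, z up. Profile along x: ramp from the bench at x = -56 mm to a crest 10.3 mm high at -20, down 20 degrees to the V's bottom (3 mm high) at 0, then a 50 degree back wall to 27 mm high at 20
- home (a point): point in the cradle where the canister's centre lies when it is seated in the V and butted against the stop: at x = -6.3, y = +5, z = +26.6 mm in the cradle's frame; the canister's +y end then overhangs the cradle's open end by 10 mm
- stop (a point): middle of the inner face of the cradle's end stop, at x = -3, y = -65, z = 25 mm in the cradle's frame: an upright plate across the cradle's -y end, 6 mm thick, 50 mm wide along x, 50 mm high; the canister's -y end butts against it
- cup: white capped sample cup, 62 mm diameter, 66 mm tall, standing beside the end stop (near cradle x = -10, y = -125 mm); origin at the centre of its underside; a bystander
- dropper: small dropper bottle with black cap, 32 mm diameter, 76 mm tall, standing beside the rolling lane (near cradle x = -100, y = -110 mm); origin at the centre of its underside; a bystander
- dish: petri dish, 91 mm diameter, 15 mm high, lying at the left near the robot; origin at the centre of its underside; a bystander
- reagent: small reagent bottle with blue cap, 46 mm diameter, 96 mm tall, standing at the far left, beyond the sink; origin at the centre of its underside; a bystander
- jar: stain jar with red lid, 62 mm diameter, 60 mm tall, to the right behind the cradle; origin at the centre of its underside; a bystander
- marker: marker pen, 13 mm thick, 130 mm long, lying at the far left; origin at the centre of its underside; a bystander
Things that resemble listed ones, but are neither listed nor needed, are in the scene too. Leave any purple look-alike of the cradle alone.

How it is judged:
By the outcome, as a careful person would: the job done as asked, in the order asked, and still so for the second after the job is handed in, with the robot touching nothing.
It also fails if it takes over 48 s, if anything falls off the work surface, if the arm or the gripper's body presses on something with over 40 N, if the wrist force passes 120 N, or if a joint passes its speed limit or range.

## Robot

A 6-joint arm with a two-finger parallel gripper is mounted at the origin on a cart in front of the work surface, level with it; the furniture and walls round the work are solid. World frame = base frame: x ahead of the robot, y to its left, z up, the work surface at z = 0. Lengths are in m, angles in rad, forces in N, time in s.
With the tool pointing down it reaches from about 0.3 to 0.85 m from the base axis. Payload 4.2 kg.
Tool frame: the origin (TCP) lies at the very end of the fingers, on their centre line; the grasp point (between the pads) lies 19 mm behind it; z points along the fingers, x is the direction in which the jaws open and shut, and the axes are right-handed (so a half turn about z gives the same grasp; the last joint's range is limited). The gripper opens to 91 mm and grips with 3 to 60 N. Pads are 32 mm wide; open, the fingers measure 118 mm over their backs; the gripper's body (76 mm by 178 mm) begins 60 mm behind the grasp point.
Start: joints at [1.202, 0.32, 1.565, -0, 1.257, -0.02], TCP at [0.197, 0.54, 0.191] pointing down, gripper open.
Joint ranges: [-3.11, 3.11], [-0.84, 2.01], [0.21, 2.61], [-1.34, 4.49], [0.05, 2.63], [-2.56, 2.56]. Speed limits (rad/s): [2.57, 2.57, 3.14, 3.14, 3.14, 3.14].

## Interface

Orientations are given as a rotation vector (axis times angle).
In Python, from bench import ctrl gives the robot as it stands.
- The arm moves only by the tool jog_arm, never from a script. Its argument "increments" is a list of rows, each an object with "slide": the shift along the tool's x, y, z in m, a list of three; "twist": the turn, a rotation vector about the tool's x, y, z in degrees, a list of three; "claw": the finger opening in m, from 0 to 0.0912. A call has 1 to 8 rows; each row is the pose to reach, as a shift and turn from the pose measured when the call began, along the tool's axes at that moment; what a row does not reach only later rows make up. A row lasts 1/8 s, in which the tool goes at most 62.5 mm and 10.7 degrees, less where a joint would pass 70% of its speed; a pose out of reach is approached as far as the arm can. A call with a gripper value outside its range is refused whole. The fingers move at their own pace and stop on an object; "newtons" is the grip in N (left out, the last holds). Time passes only in rows, so rows that repeat a pose let the fingers close. It gives the time, the measured TCP pose, the force and the opening at its end, in the units of the state.
- ctrl.observe(): the state, without advancing time (a new reading comes with each control period).
- ctrl.grab_frame(name): name is "scene" or "top" or "wrist"; returns a dict with "color" (384x512x3 uint8, red, green, blue), "z_map" (384x512 float32, m along the optical axis (not along the pixel's ray), 0 where there is no reading), "K" (3x3 intrinsics, pixels), "camera_from_world" (4x4, takes a point from world to camera coordinates); the wrist camera has in their place "T_tool_cam" (4x4, takes a point from camera to tool coordinates, whose origin is the TCP and whose axes are the tool frame's). Camera axes: x right, y down, z forward; pixel columns grow to the right and rows downward; lengths in m; the calibration is good to about 2 mm. A picture is of the moment at which its call begins: read the wrist's pose just before it.
- ctrl.sign_off(): hands the job in, once; it reports no verdict.
The state is a dict: "t": time; "q": joint angles; "joint_vel": joint speeds; "tau": joint torques, N m; "tcp_pos": TCP position; "orientation": TCP orientation; "ft_force": force on the tool from outside, world axes, zero at the start; "ft_torque": the same for the moment, N m; "grip_width": opening from 0.0 (shut) to 1.0 (fully open).
Only numpy, scipy, OpenCV 4.12 (cv2) and the standard library are available. Lean on these libraries where they do the work, as an engineer would, in place of code of your own. Each camera call takes 0.05 s, during which the arm holds its last target. There are 200 camera calls.

## Working session

There is one attempt and no reset: what is moved stays moved. The work goes in short steps, Python scripts to look and compute and a tool call to move; the robot and the scene stay as the last step left them, time stands still between calls to the robot, and variables do not carry over. Pictures are saved under pics/ and viewed, about 8 in all and at most 12, crops included, and the job is handed in when it is done.

Besides the shell and the picture viewer there is one more tool, called after "Call:" by a JSON object that holds its "op" and its "data". jog_arm: Moves the arm, as the interface text tells. Its arguments: {"type":"object","properties":{"increments":{"type":"array"},"newtons":{"type":"number"}},"required":["increments"]}

```bash
mkdir -p pics; ls
cat > h.py <<'E'
import numpy as np, cv2
from scipy.spatial.transform import Rotation as R
from bench import ctrl
def grab(n):
    s=ctrl.observe(); f=ctrl.grab_frame(n)
    if n=="wrist":
        T=np.eye(4);T[:3,:3]=R.from_rotvec(s["orientation"]).as_matrix();T[:3,3]=s["tcp_pos"]
        f["W"]=T@f["T_tool_cam"]
    else: f["W"]=np.linalg.inv(f["camera_from_world"])
    return f
def cloud(f):
    z=f["z_map"];v,u=np.mgrid[:z.shape[0],:z.shape[1]];K=f["K"]
    p=np.stack([(u-K[0,2])/K[0,0]*z,(v-K[1,2])/K[1,1]*z,z],-1)
    w=p@f["W"][:3,:3].T+f["W"][:3,3]; w[z==0]=np.nan
    return w
E
python3 - <<'E'
from h import *
print(ctrl.observe())
for n in("top","scene"):
    f=grab(n); cv2.imwrite(f"pics/{n}0.png",cv2.resize(f["color"][...,::-1],(800,600))); np.savez(f"{n}0.npz",w=cloud(f),c=f["color"],K=f["K"],W=f["W"])
E
```

```text
pics
{'t': 0.0, 'q': array([ 1.20198260e+00,  3.20302522e-01,  1.56567819e+00,  1.81302799e-05,
        1.25737694e+00, -1.99723999e-02]), 'joint_vel': array([ 0.00060642, -0.00053491, -0.00124489, -0.00044046, -0.00100188,
        0.00016069]), 'tau': array([ 2.00644143e-03, -4.12451112e+01, -2.31977731e+01,  7.28337374e-02,
        4.57391236e-02, -1.35257110e-04]), 'tcp_pos': array([0.19632397, 0.53987107, 0.19041454]), 'orientation': array([ 2.57245028e+00,  1.80166875e+00, -2.31656077e-03]), 'ft_force': array([ 0.55124324,  0.94908141, -0.39081072]), 'ft_torque': array([-0.00109579, -0.00433756,  0.03880806]), 'grip_width': 0.9996978138928541}
```

View pics/top0.png

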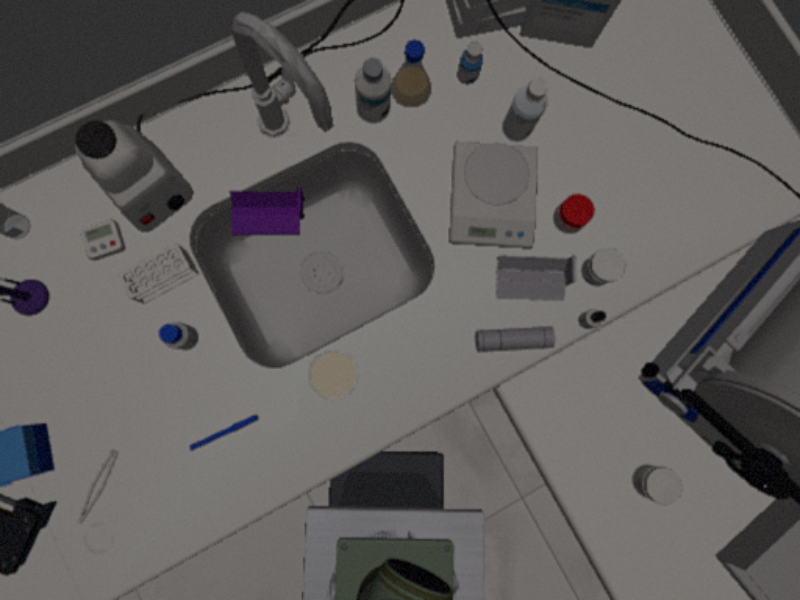

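View pics/scene0.png

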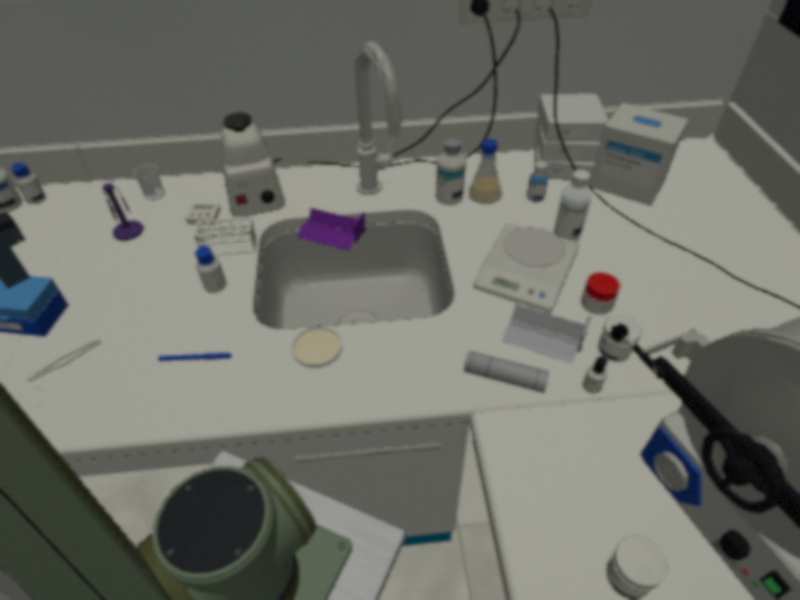

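Top view: the canister is at about (515,338), the cradle at (535,278) with its stop at right (572,270), the cup at (605,266) and the dropper at (594,318). The purple decoy is in the sink. Next I measure with the depth map.

```bash
python3 - <<'E'
from h import *
d=np.load("top0.npz");w=d["w"];s=.64
def box(u0,u1,v0,v1): return w[int(v0*s):int(v1*s),int(u0*s):int(u1*s)].reshape(-1,3)
p=box(465,565,318,360);p=p[(p[:,2]>.012)&(p[:,2]<.06)]
top=p[p[:,2]>.028]
r=cv2.minAreaRect((p[:,:2]*1000).astype(np.float32));print("can",len(p),r,np.median(top,0),np.nanmax(p[:,2]),p.min(0),p.max(0))
c=cv2.fitLine((top[:,:2]).astype(np.float32),cv2.DIST_L2,0,.01,.01).ravel();print("axis",c,"rad from y",np.arctan2(-c[0],c[1]))
p=box(490,582,248,304);print("cradle pts")
q=p[(p[:,2]>.006)&(p[:,2]<.08)]
print(cv2.minAreaRect((q[:,:2]*1000).astype(np.float32)),q.min(0),q.max(0))
st=q[q[:,2]>.036];print("stop",len(st),st.min(0),st.max(0),np.median(st,0))
ys=np.arange(q[:,1].min(),q[:,1].max(),.0085)
# crest of the back wall per y: x of max z
for y in ys:
    k=q[abs(q[:,1]-y)<.004]; 
    if len(k)<3: continue
    k=k[np.argsort(k[:,0])]
    print(round(y,3),[(int(a*1000),int(b*1000)) for a,b in k[:,[0,2]]][::max(1,len(k)//12)])
for n,b in dict(cup=(585,628,248,285),drop=(583,608,308,328)).items():
    p=box(*b);p=p[p[:,2]>.045];print(n,np.median(p,0),p.min(0),p.max(0))
K=d["K"];print(K[0,0],d["W"][:3,3])
E
python3 - <<'E'
import cv2,numpy as np
c=np.load("top0.npz")["c"][145:240,290:410,::-1]
cv2.imwrite("pics/c1.png",cv2.resize(c,None,fx=6,fy=6,interpolation=cv2.INTER_CUBIC))
E
```

```text
can 696 ((458.81787109375, -207.923828125), (40.06155776977539, 139.7888641357422), 4.904618740081787) [ 0.45794599 -0.20593642  0.03702282] 0.04416851826549073 [ 0.43369565 -0.27873317  0.01230812] [ 0.48316792 -0.13787517  0.04416852]
axis [ 0.08885198 -0.9960448   0.45797944 -0.20687135] rad from y -3.0526235
cradle pts
((586.3604736328125, -246.98008728027344), (99.28092193603516, 134.73265075683594), 0.9489880800247192) [ 0.53605465 -0.3140327   0.00600027] [ 0.63584166 -0.17918726  0.05438943]
stop 54 [ 0.56397017 -0.3140327   0.03636373] [ 0.61289874 -0.30767182  0.05438943] [ 0.58851391 -0.3101176   0.04753369]
-0.314 [(563, 6), (564, 19), (565, 11), (570, 49), (577, 12), (581, 52), (586, 53), (591, 46), (595, 13), (599, 47), (602, 20), (605, 46), (609, 40)]
-0.306 [(554, 6), (566, 23), (569, 37), (573, 15), (575, 35), (580, 24), (586, 24), (594, 42), (597, 17), (600, 42), (604, 36), (607, 36), (613, 23)]
-0.297 [(550, 6), (557, 6), (562, 7), (568, 11), (572, 6), (577, 8), (580, 7), (593, 6), (598, 8), (603, 15), (605, 18), (610, 24)]
-0.289 [(544, 6), (556, 6), (565, 10), (5
[... 1618 characters left out ...]
), (571, 9), (574, 8), (583, 7), (598, 10), (600, 12), (602, 17), (604, 20), (607, 22), (609, 27), (612, 27), (633, 12)]
-0.195 [(553, 7), (559, 7), (565, 8), (568, 9), (571, 8), (577, 10), (592, 6), (598, 7), (603, 15), (605, 17), (609, 25), (612, 24), (634, 10)]
-0.187 [(541, 7), (562, 7), (564, 10), (568, 8), (573, 11), (577, 8), (580, 8), (595, 6), (599, 14), (603, 12), (607, 20), (609, 24), (612, 24)]
cup [ 0.59223138 -0.3664776   0.06532985] [ 0.56349707 -0.39930122  0.04505034] [ 0.62447895 -0.33801655  0.07093811]
drop [ 0.4978987  -0.3437691   0.06522504] [ 0.4855942  -0.36025804  0.0451085 ] [ 0.51095571 -0.33431814  0.08055594]
370.09918478058813 [0.35917313 0.04221195 1.0724771 ]
```

View pics/c1.png

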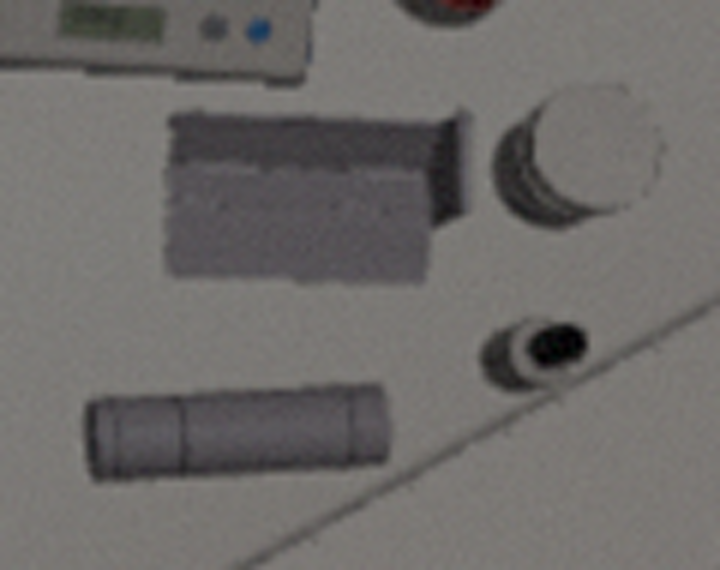

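The crop shows the cradle from (165,110) to (440,283), with its stop at about (450,165). The canister runs from (90,440) to (388,425), yawed about 0.09 rad. I'll fit the cradle yaw, check the approach area and compute the first move.

```bash
cat >> h.py <<'E'
def rel(*pts, yaw=1.546):
    s=ctrl.observe();R0=R.from_rotvec(s["orientation"])
    xd=np.array([np.cos(yaw),np.sin(yaw),0]);zd=np.array([0,0,-1.])
    Rt=R.from_matrix(np.stack([xd,np.cross(zd,xd),zd],1))
    print("t",round(s["t"],2),"tcp",s["tcp_pos"].round(4),"F",s["ft_force"].round(2),"q",s["q"].round(2))
    for p in pts: print(p,"slide",R0.inv().apply(np.array(p)-s["tcp_pos"]).round(4),"twist",np.degrees((R0.inv()*Rt).as_rotvec()).round(2))
E
python3 - <<'E'
from h import *
d=np.load("top0.npz");w=d["w"].reshape(-1,3)
m=lambda x0,x1,y0,y1,z0,z1:w[(w[:,0]>x0)&(w[:,0]<x1)&(w[:,1]>y0)&(w[:,1]<y1)&(w[:,2]>z0)&(w[:,2]<z1)]
k=m(.597,.612,-.30,-.183,.005,.03)
A=np.c_[k[:,1]+.243,k[:,2],np.ones(len(k))];print("wall",np.linalg.lstsq(A,k[:,0],rcond=None)[0])
k=m(.54,.62,-.325,-.30,.03,.06)
A=np.c_[k[:,0]-.59,k[:,2],np.ones(len(k))];print("stop",np.linalg.lstsq(A,k[:,1],rcond=None)[0])
k=m(.33,.42,-.32,-.1,-1,1);print("approach z",np.percentile(k[:,2],[1,50,99]))
k=m(.63,.75,-.25,-.1,-1,1);print("balance z",np.percentile(k[:,2],[50,99]))
rel([.36,.3,.2],[.40,0,.17],[.385,-.21,.10],[.385,-.21,.014])
E
```

```text
wall [0.00991927 0.69353602 0.59251085]
stop [-0.01125496 -0.08743374 -0.30646017]
approach z [-0.09715821 -0.00012517  0.00472535]
balance z [0.03237068 0.04720896]
t 0.1 tcp [0.1963 0.5399 0.1905] F [ 0.29  0.29 -0.29] q [ 1.2   0.32  1.57 -0.    1.26 -0.02]
[0.36, 0.3, 0.2] slide [-0.1696  0.2358 -0.0092] twist [ -0.02   0.09 -18.56]
[0.4, 0, 0.17] slide [-0.4378  0.3759  0.0212] twist [ -0.02   0.09 -18.56]
[0.385, -0.21, 0.1] slide [-0.6401  0.4336  0.0915] twist [ -0.02   0.09 -18.56]
[0.385, -0.21, 0.014] slide [-0.64    0.4336  0.1775] twist [ -0.02   0.09 -18.56]
```

Call:
{"op": "jog_arm", "data": {"increments": [{"slide":[-0.055,0.08,0],"twist":[0,0,-5]},{"slide":[-0.11,0.16,0],"twist":[0,0,-10]},{"slide":[-0.17,0.235,0],"twist":[0,0,-19.4]},{"slide":[-0.22,0.265,0],"twist":[0,0,-19.4]},{"slide":[-0.275,0.295,0],"twist":[0,0,-19.4]},{"slide":[-0.33,0.32,0],"twist":[0,0,-19.4]},{"slide":[-0.385,0.35,0.01],"twist":[0,0,-19.4]},{"slide":[-0.438,0.376,0.02],"twist":[0,0,-19.4]}]}}

```text
invalid input
```

```bash
python3 -c "
from h import *
rel([.385,-.21,.12],[.385,-.21,.014],yaw=1.56)"
```

```text
t 0.1 tcp [0.1963 0.5399 0.1905] F [ 0.29  0.29 -0.29] q [ 1.2   0.32  1.57 -0.    1.26 -0.02]
[0.385, -0.21, 0.12] slide [-0.6402  0.4336  0.0715] twist [ -0.02   0.09 -19.36]
[0.385, -0.21, 0.014] slide [-0.64    0.4336  0.1775] twist [ -0.02   0.09 -19.36]
```

Refused. The rows probably need "claw" as well.

Call:
{"op": "jog_arm", "data": {"increments": [{"slide":[-0.055,0.08,0],"twist":[0,0,-5],"claw":0.091},{"slide":[-0.11,0.16,0],"twist":[0,0,-10],"claw":0.091},{"slide":[-0.17,0.235,0],"twist":[0,0,-19.4],"claw":0.091},{"slide":[-0.22,0.265,0],"twist":[0,0,-19.4],"claw":0.091},{"slide":[-0.275,0.295,0],"twist":[0,0,-19.4],"claw":0.091},{"slide":[-0.33,0.32,0],"twist":[0,0,-19.4],"claw":0.091},{"slide":[-0.385,0.35,0.01],"twist":[0,0,-19.4],"claw":0.091},{"slide":[-0.438,0.376,0.02],"twist":[0,0,-19.4],"claw":0.091}]}}

```text
t: 1.1
tcp_pos: [0.3857, 0.086, 0.1805]
orientation: [2.231, 2.21, -0.001]
ft_force: [2.2, 0.0, 1.0]
grip_width: 0.997
```

```bash
python3 -c "
from h import *
rel([.385,-.21,.12],[.385,-.21,.014],yaw=1.56)"
```

```text
t 1.1 tcp [0.3857 0.086  0.1805] F [2.23 0.01 1.02] q [ 0.19  0.04  1.95 -0.    1.15 -1.37]
[0.385, -0.21, 0.12] slide [-0.296   0.0021  0.0609] twist [0.02 0.08 0.06]
[0.385, -0.21, 0.014] slide [-0.2958  0.0021  0.1669] twist [0.02 0.08 0.06]
```

Call:
{"op": "jog_arm", "data": {"increments": [{"slide":[-0.06,0,0.01],"twist":[0,0,0],"claw":0.091},{"slide":[-0.12,0,0.02],"twist":[0,0,0],"claw":0.091},{"slide":[-0.18,0,0.03],"twist":[0,0,0],"claw":0.091},{"slide":[-0.24,0,0.04],"twist":[0,0,0],"claw":0.091},{"slide":[-0.296,0,0.06],"twist":[0,0,0],"claw":0.091},{"slide":[-0.296,0,0.06],"twist":[0,0,0],"claw":0.091},{"slide":[-0.296,0,0.06],"twist":[0,0,0],"claw":0.091}]}}

```text
t: 1.98
tcp_pos: [0.3825, -0.2094, 0.1206]
orientation: [-2.233, -2.21, 0.001]
ft_force: [-0.2, 0.1, -0.6]
grip_width: 1.001
```

```bash
python3 -c "
from h import *
rel([.385,-.21,.014],yaw=1.56)
f=grab('wrist');cv2.imwrite('pics/w1.png',f['color'][...,::-1]);w=cloud(f).reshape(-1,3)
p=w[(w[:,2]>.025)&(w[:,2]<.06)&(w[:,0]>.425)&(w[:,0]<.5)&(w[:,1]<-.12)&(w[:,1]>-.3)]
print(len(p))
if len(p)>30: print(np.median(p,0),cv2.fitLine(p[:,:2].astype(np.float32),cv2.DIST_L2,0,.01,.01).ravel(),p.min(0),p.max(0))"
```

```text
t 1.98 tcp [ 0.3825 -0.2094  0.1206] F [-0.24  0.12 -0.64] q [-0.53  0.17  1.97 -0.    1.   -2.09]
[0.385, -0.21, 0.014] slide [-0.0005  0.0026  0.1066] twist [-0.03  0.02  0.01]
860
[ 0.46911629 -0.22905204  0.03726275] [ 0.16773964 -0.9858313   0.46683887 -0.22196588] [ 0.43560319 -0.27879004  0.02512534] [ 0.4837372  -0.14082693  0.04108173]
```

View pics/w1.png

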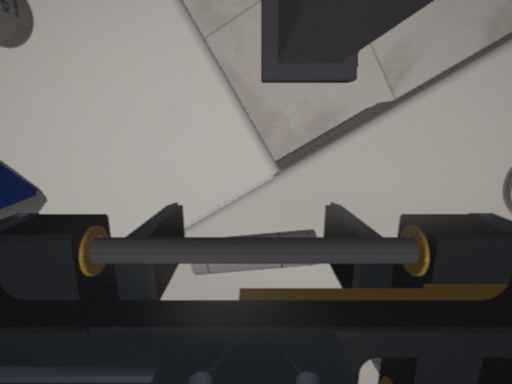

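The wrist view shows the canister ahead of the fingers at about (255,252), partly hidden by the gripper, and the bench edge below. Now I descend behind it.

Call:
{"op": "jog_arm", "data": {"increments": [{"slide":[0,0.001,0.05],"twist":[0,0,0],"claw":0.091},{"slide":[0,0.002,0.09],"twist":[0,0,0],"claw":0.091},{"slide":[0,0.002,0.1065],"twist":[0,0,0],"claw":0.091},{"slide":[0,0.01,0.1065],"twist":[0,0,0],"claw":0.091},{"slide":[0,0.018,0.1065],"twist":[0,0,0],"claw":0.091},{"slide":[0,0.024,0.1065],"twist":[0,0,0],"claw":0.091}]}}

```text
t: 2.78
tcp_pos: [0.4087, -0.2095, 0.0157]
orientation: [2.228, 2.21, 0.001]
ft_force: [0.3, -0.4, -1.2]
grip_width: 1.001
```

Call:
{"op": "jog_arm", "data": {"increments": [{"slide":[0,0.006,0],"twist":[0,0,0],"claw":0.091},{"slide":[0,0.012,0],"twist":[0,0,0],"claw":0.091},{"slide":[0,0.018,0],"twist":[0,0,0],"claw":0.091},{"slide":[0,0.024,0],"twist":[0,0,0],"claw":0.091},{"slide":[0,0.03,0],"twist":[0,0,0],"claw":0.091},{"slide":[0,0.036,0],"twist":[0,0,0],"claw":0.091}]}}

```text
t: 3.52
tcp_pos: [0.4449, -0.2088, 0.0166]
orientation: [2.23, 2.21, 0.003]
ft_force: [-1.7, 4.9, 12.5]
grip_width: 0.999
```

```bash
cat >> h.py <<'E'
def look(name,u0=430,u1=620,v0=230,v1=370):
    f=grab("top");w=cloud(f);s=.64
    a=np.s_[int(v0*s):int(v1*s),int(u0*s):int(u1*s)]
    cv2.imwrite(f"pics/{name}.png",cv2.resize(f["color"][a][...,::-1],None,fx=6,fy=6,interpolation=cv2.INTER_CUBIC))
    return f,w
E
python3 - <<'E'
from h import *
rel([.47,-.21,.014],yaw=1.56)
f,w=look("p1")
E
```

```text
t 3.52 tcp [ 0.4449 -0.2088  0.0166] F [-1.67  4.91 12.48] q [-0.46  0.38  1.99  0.    0.77 -2.03]
[0.47, -0.21, 0.014] slide [-0.001   0.0251  0.0026] twist [ 0.15 -0.    0.09]
```

View pics/p1.png

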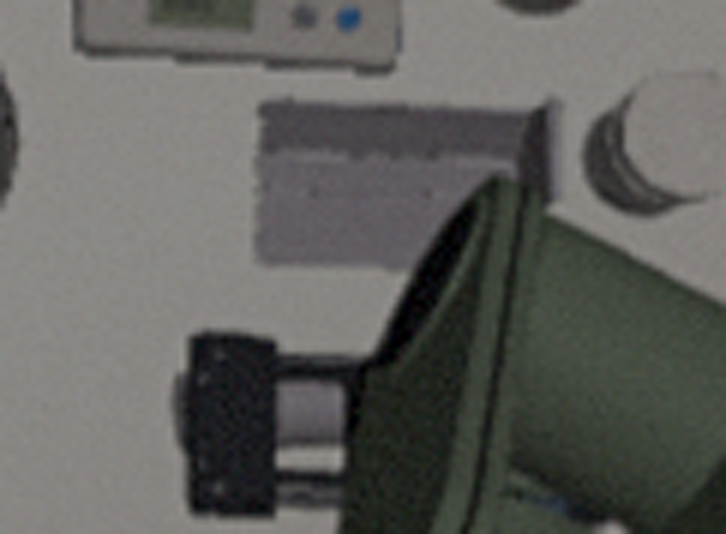

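The canister is visible between the fingers, its centre near crop row 410, so it has barely moved. The upward force of 12 N suggests rounded tips riding on its side. I'll back off, go lower and measure again.

Call:
{"op": "jog_arm", "data": {"increments": [{"slide":[0,-0.012,0],"twist":[0,0,0],"claw":0.091},{"slide":[0,-0.03,0],"twist":[0,0,0],"claw":0.091},{"slide":[0,-0.042,0],"twist":[0,0,0],"claw":0.091},{"slide":[0,-0.042,0.01],"twist":[0,0,0],"claw":0.091},{"slide":[0,-0.042,0.011],"twist":[0,0,0],"claw":0.091}]}}

```text
t: 4.2
tcp_pos: [0.4038, -0.2085, 0.0049]
orientation: [2.231, 2.209, 0.004]
ft_force: [0.1, 0.8, -0.0]
grip_width: 0.993
```

Run:
```python
from h import *
rel([.47,-.21,.005],yaw=1.56)
f,w=look("p2")
for n in("top","scene"):
    w=cloud(grab(n)).reshape(-1,3)
    p=w[(w[:,2]>.025)&(w[:,2]<.043)&(w[:,0]>.435)&(w[:,0]<.53)&(w[:,1]<-.12)&(w[:,1]>-.3)]
    print(n,len(p));
    for y in np.arange(-.28,-.13,.012):
        k=p[abs(p[:,1]-y)<.006]
        if len(k)>4: print(round(y,3),len(k),np.percentile(k[:,0],[3,50,97]).round(4),k[:,2].max().round(3))
```

```text
t 4.2 tcp [ 0.4038 -0.2085  0.0049] F [ 0.09  0.76 -0.05] q [-0.5   0.35  2.09  0.    0.7  -2.07]
[0.47, -0.21, 0.005] slide [-0.0009  0.0662  0.0001] twist [ 0.19 -0.01  0.06]
top 305
-0.244 9 [0.4671 0.4727 0.4763] 0.039
-0.232 34 [0.4459 0.4636 0.4761] 0.042
-0.22 45 [0.4432 0.4572 0.4724] 0.041
-0.208 44 [0.4438 0.4583 0.4719] 0.042
-0.196 41 [0.4453 0.4568 0.4718] 0.043
-0.184 39 [0.445  0.4567 0.4683] 0.042
-0.172 30 [0.4502 0.4589 0.4686] 0.041
-0.16 26 [0.4518 0.4585 0.4679] 0.042
-0.148 25 [0.4521 0.4609 0.4677] 0.042
-0.136 12 [0.4508 0.4582 0.4664] 0.04
scene 185
-0.244 22 [0.4472 0.4511 0.4568] 0.04
-0.232 24 [0.4413 0.4508 0.4555] 0.042
-0.22 28 [0.4378 0.4494 0.456 ] 0.042
-0.208 26 [0.4375 0.4493 0.4556] 0.041
-0.196 22 [0.4365 0.4466 0.4546] 0.041
-0.184 24 [0.4357 0.4456 0.4529] 0.041
-0.172 21 [0.436  0.4465 0.4516] 0.043
-0.16 15 [0.4366 0.4481 0.4522] 0.041
```

View pics/p2.png

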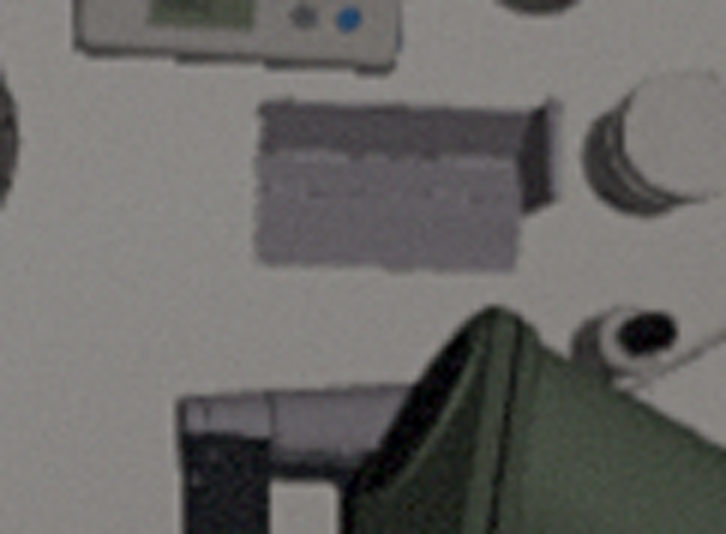

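The canister is still near x=0.458, with its left end at about (180,430) in the crop. I'll push again with the tips 5 mm above the bench, in small steps, watching the force.

Call:
{"op": "jog_arm", "data": {"increments": [{"slide":[0,0.006,0],"twist":[0,0,0],"claw":0.091},{"slide":[0,0.012,0],"twist":[0,0,0],"claw":0.091},{"slide":[0,0.018,0],"twist":[0,0,0],"claw":0.091},{"slide":[0,0.024,0],"twist":[0,0,0],"claw":0.091}]}}

```text
t: 4.85
tcp_pos: [0.4292, -0.2089, 0.0056]
orientation: [2.229, 2.209, 0.005]
ft_force: [-0.6, 0.4, 1.2]
grip_width: 0.997
```

Call:
{"op": "jog_arm", "data": {"increments": [{"slide":[0,0.006,0],"twist":[0,0,0],"claw":0.091},{"slide":[0,0.012,0],"twist":[0,0,0],"claw":0.091}]}}

```text
t: 5.1
tcp_pos: [0.4418, -0.209, 0.0056]
orientation: [2.229, 2.208, 0.005]
ft_force: [0.3, -0.4, 0.5]
grip_width: 0.999
```

Call:
{"op": "jog_arm", "data": {"increments": [{"slide":[0,0.006,0],"twist":[0,0,0],"claw":0.091},{"slide":[0,0.012,0],"twist":[0,0,0],"claw":0.091}]}}

```text
t: 5.35
tcp_pos: [0.4543, -0.2092, 0.0057]
orientation: [2.229, 2.208, 0.005]
ft_force: [-0.4, -0.8, 1.0]
grip_width: 0.997
```

Run:
```python
from h import *
rel([.47,-.21,.005],yaw=1.56)
a=grab("scene")["color"][200:270,280:400,::-1]
b=grab("top")["color"][180:250,270:390,::-1]
cv2.imwrite("pics/s3.png",cv2.resize(np.hstack([a,b]),None,fx=3.3,fy=3.3,interpolation=cv2.INTER_CUBIC))
```

```text
t 5.35 tcp [ 0.4543 -0.2092  0.0057] F [-0.4  -0.79  0.99] q [-0.46  0.4   1.99  0.    0.75 -2.02]
[0.47, -0.21, 0.005] slide [-0.0007  0.0157  0.0008] twist [0.3  0.03 0.09]
```

View pics/s3.png

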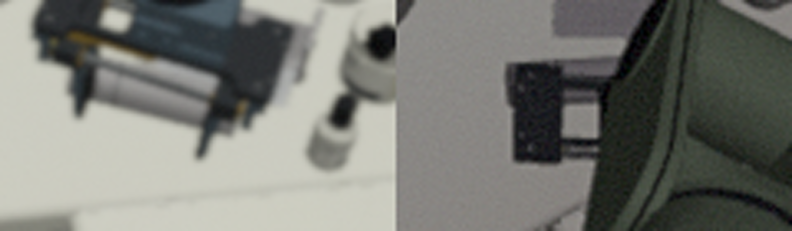

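The left half (scene) shows the canister lying ahead of both fingertips at about (155,95), pushed cleanly, with forces near 1 N. The dropper at (330,135) is untouched. I'll continue.

Call:
{"op": "jog_arm", "data": {"increments": [{"slide":[0,0.006,0],"twist":[0,0,0],"claw":0.091},{"slide":[0,0.012,0],"twist":[0,0,0],"claw":0.091},{"slide":[0,0.018,0],"twist":[0,0,0],"claw":0.091},{"slide":[0,0.024,0],"twist":[0,0,0],"claw":0.091},{"slide":[0,0.03,0],"twist":[0,0,0],"claw":0.091},{"slide":[0,0.036,0],"twist":[0,0,0],"claw":0.091}]}}

```text
t: 6.2
tcp_pos: [0.4911, -0.2096, 0.0059]
orientation: [2.228, 2.208, 0.005]
ft_force: [-2.9, 0.3, 4.0]
grip_width: 0.999
```

Call:
{"op": "jog_arm", "data": {"increments": [{"slide":[0,0.006,0],"twist":[0,0,0],"claw":0.091},{"slide":[0,0.012,0],"twist":[0,0,0],"claw":0.091},{"slide":[0,0.018,0],"twist":[0,0,0],"claw":0.091},{"slide":[0,0.018,0],"twist":[0,0,0],"claw":0.091}]}}

```text
t: 6.7
tcp_pos: [0.5037, -0.2092, 0.007]
orientation: [-2.226, -2.21, 0.005]
ft_force: [-16.0, -0.3, 19.7]
grip_width: 1.0
```

Run:
```python
from h import *
rel([.54,-.21,.008],[.555,-.21,.012],yaw=1.56)
for n in("top","scene"):
    f=grab(n);w=cloud(f).reshape(-1,3)
    p=w[(w[:,2]>.025)&(w[:,2]<.055)&(w[:,0]>.48)&(w[:,0]<.6)&(w[:,1]<-.12)&(w[:,1]>-.3)]
    print(n,len(p));
    for y in np.arange(-.28,-.12,.016):
        k=p[abs(p[:,1]-y)<.006]
        if len(k)>4: print(round(y,3),len(k),np.percentile(k[:,0],[3,50,97]).round(4),k[:,2].max().round(3))
    if n=="scene": cv2.imwrite("pics/s4.png",cv2.resize(f["color"][180:270,280:420,::-1],None,fx=5,fy=5,interpolation=cv2.INTER_CUBIC))
```

```text
t 6.7 tcp [ 0.5037 -0.2092  0.007 ] F [-15.98  -0.26  19.74] q [-0.41  0.46  1.87 -0.    0.82 -1.98]
[0.54, -0.21, 0.008] slide [-0.0006  0.0363 -0.0012] twist [-0.32 -0.05  0.21]
[0.555, -0.21, 0.012] slide [-0.0005  0.0513 -0.0053] twist [-0.32 -0.05  0.21]
top 137
-0.2 39 [0.518  0.5281 0.5392] 0.042
-0.184 34 [0.5176 0.5279 0.5387] 0.043
-0.136 39 [0.5189 0.5348 0.5536] 0.041
scene 445
-0.264 26 [0.4869 0.5047 0.5283] 0.053
-0.248 41 [0.5189 0.528  0.5416] 0.045
-0.232 49 [0.5191 0.5286 0.5436] 0.043
-0.216 44 [0.5194 0.5293 0.5412] 0.043
-0.2 46 [0.5195 0.5284 0.5422] 0.045
-0.184 44 [0.5184 0.5283 0.5441] 0.043
-0.168 61 [0.4898 0.5241 0.5428] 0.054
-0.152 8 [0.4865 0.4883 0.4902] 0.053
-0.136 17 [0.52   0.5256 0.5319] 0.039
```

View pics/s4.png

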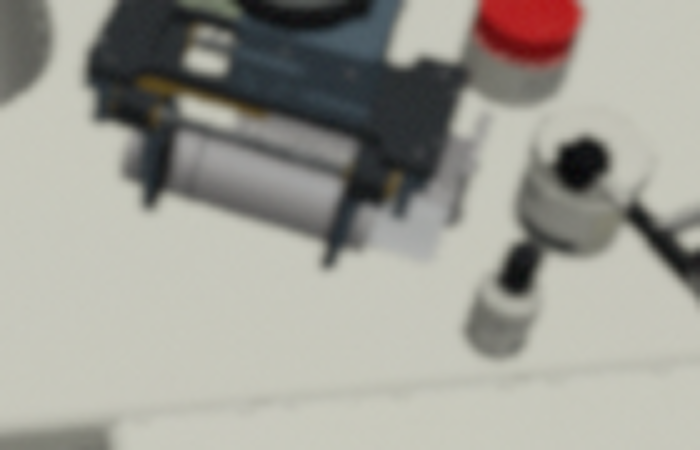

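The canister is now aligned at x≈0.529, at the ramp's foot. The scene crop shows it ahead of the fingers at about (250,190), with the bystanders unmoved. The force of (−16, +20) N says the fingers widen above the tips and bear down on the canister. I'll back off and tilt the tool 20° so that the tips lead.

Call:
{"op": "jog_arm", "data": {"increments": [{"slide":[0,-0.01,0],"twist":[0,0,0],"claw":0.091},{"slide":[0,-0.025,0],"twist":[0,0,0],"claw":0.091},{"slide":[0,-0.025,0],"twist":[-9,0,0],"claw":0.091},{"slide":[0,-0.025,-0.003],"twist":[-18,0,0],"claw":0.091},{"slide":[0,-0.025,-0.003],"twist":[-23,0,0],"claw":0.091},{"slide":[0,-0.025,-0.003],"twist":[-23,0,0],"claw":0.091}]}}

```text
t: 7.55
tcp_pos: [0.4836, -0.2032, 0.02]
orientation: [2.03, 1.996, 0.362]
ft_force: [0.5, -0.7, 0.5]
grip_width: 1.0
```

Run:
```python
from h import *
rel([.505,-.21,.011],[.530,-.21,.011],[.548,-.21,.016],yaw=1.56)
w=cloud(grab("scene")).reshape(-1,3)
p=w[(w[:,2]>.025)&(w[:,2]<.048)&(w[:,0]>.46)&(w[:,0]<.57)&(w[:,1]<-.12)&(w[:,1]>-.3)]
for y in np.arange(-.28,-.12,.016):
        k=p[abs(p[:,1]-y)<.006]
        if len(k)>4: print(round(y,3),len(k),np.percentile(k[:,0],[3,50,97]).round(4),k[:,2].max().round(3))
```

```text
t 7.55 tcp [ 0.4836 -0.2032  0.02  ] F [ 0.53 -0.72  0.47] q [-0.54  0.31  2.2   0.52  0.35 -2.56]
[0.505, -0.21, 0.011] slide [-0.0063  0.0168  0.0163] twist [21.22  0.73 -0.35]
[0.53, -0.21, 0.011] slide [-0.0059  0.0401  0.0253] twist [21.22  0.73 -0.35]
[0.548, -0.21, 0.016] slide [-0.0056  0.0587  0.0271] twist [21.22  0.73 -0.35]
-0.232 13 [0.491  0.4936 0.4956] 0.038
-0.216 12 [0.4906 0.4932 0.4964] 0.036
-0.2 12 [0.4922 0.4943 0.497 ] 0.035
-0.184 8 [0.4911 0.4921 0.494 ] 0.036
-0.168 9 [0.4909 0.4935 0.4964] 0.035
-0.152 13 [0.4621 0.4946 0.5213] 0.046
```

Joint 6 is at its range limit with this yaw. I'll lift, untilt and turn the tool half a turn, which brings joint 6 near +1.1.

Call:
{"op": "jog_arm", "data": {"increments": [{"slide":[0,0.0,-0.03],"twist":[5,0,0],"claw":0.091},{"slide":[0,0.01,-0.08],"twist":[14,0,0],"claw":0.091},{"slide":[0,0.03,-0.11],"twist":[21,0,0],"claw":0.091},{"slide":[0,0.03,-0.11],"twist":[21,0,0],"claw":0.091},{"slide":[0,0.03,-0.11],"twist":[21,0,0],"claw":0.091}]}}

```text
t: 8.22
tcp_pos: [0.473, -0.2021, 0.1328]
orientation: [2.23, 2.196, -0.011]
ft_force: [0.1, 0.8, -1.0]
grip_width: 0.996
```

Call:
{"op": "jog_arm", "data": {"increments": [{"slide":[0,0,0],"twist":[0,0,10.5],"claw":0.091},{"slide":[0,0,0],"twist":[0,0,21],"claw":0.091},{"slide":[0,0,0],"twist":[0,0,31.5],"claw":0.091},{"slide":[0,0,0],"twist":[0,0,42],"claw":0.091},{"slide":[0,0,0],"twist":[0,0,52.5],"claw":0.091},{"slide":[0,0,0],"twist":[0,0,63],"claw":0.091},{"slide":[0,0,0],"twist":[0,0,73.5],"claw":0.091},{"slide":[0,0,0],"twist":[0,0,84],"claw":0.091}]}}

```text
t: 9.22
tcp_pos: [0.4708, -0.2019, 0.1308]
orientation: [3.127, 0.131, -0.002]
ft_force: [-0.4, 0.6, 0.3]
grip_width: 0.997
```

Call:
{"op": "jog_arm", "data": {"increments": [{"slide":[0,0,0],"twist":[0,0,10.5],"claw":0.091},{"slide":[0,0,0],"twist":[0,0,21],"claw":0.091},{"slide":[0,0,0],"twist":[0,0,31.5],"claw":0.091},{"slide":[0,0,0],"twist":[0,0,42],"claw":0.091},{"slide":[0,0,0],"twist":[0,0,52.5],"claw":0.091},{"slide":[0,0,0],"twist":[0,0,63],"claw":0.091},{"slide":[0,0,0],"twist":[0,0,73.5],"claw":0.091},{"slide":[0,0,0],"twist":[0,0,84],"claw":0.091}]}}

```text
t: 10.22
tcp_pos: [0.4687, -0.2016, 0.1289]
orientation: [2.406, -2.003, 0.005]
ft_force: [0.1, -0.0, -0.5]
grip_width: 0.996
```

```bash
cat >> h.py <<'E'
def relt(*pts, yaw=1.56-np.pi, tilt=0.):
    # tilt: deg, tips lead toward world +x
    s=ctrl.observe();R0=R.from_rotvec(s["orientation"])
    xd=np.array([np.cos(yaw),np.sin(yaw),0]);zd=np.array([0,0,-1.])
    Rt=R.from_rotvec([0,-np.radians(tilt),0])*R.from_matrix(np.stack([xd,np.cross(zd,xd),zd],1))
    print("t",round(s["t"],2),"tcp",s["tcp_pos"].round(4),"F",s["ft_force"].round(2),"q",s["q"].round(2),"z",R0.as_matrix()[:,2].round(3))
    for p in pts: print(p,"slide",R0.inv().apply(np.array(p)-s["tcp_pos"]).round(4),"twist",np.degrees((R0.inv()*Rt).as_rotvec()).round(2))
def prof(n="scene",x0=.43,x1=.6,z0=.025,z1=.055):
    w=cloud(grab(n)).reshape(-1,3)
    p=w[(w[:,2]>z0)&(w[:,2]<z1)&(w[:,0]>x0)&(w[:,0]<x1)&(w[:,1]<-.12)&(w[:,1]>-.3)]
    for y in np.arange(-.284,-.12,.014):
        k=p[abs(p[:,1]-y)<.007]
        if len(k)>4: print(n,round(y,3),len(k),np.percentile(k[:,0],[3,50,97]).round(4),k[:,2].max().round(3))
E
python3 - <<'E'
from h import *
relt([.46,-.207,.09],[.46,-.207,.02],tilt=21)
prof();prof("top")
f=grab("top");cv2.imwrite("pics/p5.png",cv2.resize(f["color"][140:250,270:410,::-1],None,fx=5,fy=5))
E
```

```text
t 10.22 tcp [ 0.4687 -0.2016  0.1289] F [ 0.05 -0.04 -0.52] q [-0.42  0.27  1.81 -0.01  1.07  0.97] z [-0.004 -0.01  -1.   ]
[0.46, -0.207, 0.09] slide [0.0034 0.0093 0.039 ] twist [21.26  1.23 11.07]
[0.46, -0.207, 0.02] slide [0.0027 0.0089 0.109 ] twist [21.26  1.23 11.07]
scene -0.27 49 [0.4898 0.5005 0.519 ] 0.04
scene -0.256 62 [0.4887 0.4997 0.5185] 0.042
scene -0.242 64 [0.4891 0.4996 0.5209] 0.041
scene -0.228 60 [0.4896 0.4993 0.5186] 0.042
scene -0.214 63 [0.4881 0.4989 0.5186] 0.041
scene -0.2 60 [0.4882 0.4996 0.5163] 0.043
scene -0.186 59 [0.4894 0.4996 0.5197] 0.041
scene -0.172 55 [0.4894 0.5002 0.5164] 0.042
scene -0.158 60 [0.4899 0.5    0.5203] 0.042
scene -0.144 56 [0.49   0.4986 0.5175] 0.043
scene -0.13 11 [0.4914 0.5008 0.5184] 0.042
top -0.144 59 [0.4875 0.5006 0.5215] 0.046
top -0.13 27 [0.4875 0.5041 0.5213] 0.041
```

View pics/p5.png

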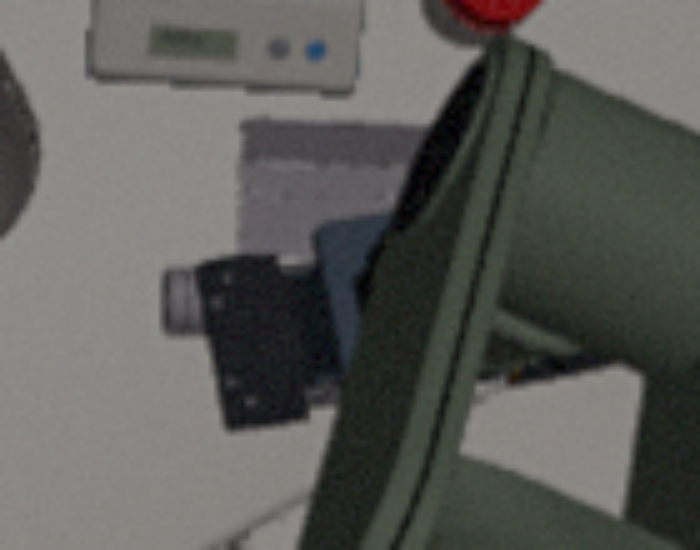

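The canister is now parallel to the cradle, axis x≈0.504 (left end at about (180,300) in the crop). I'll tilt about 22° in this yaw and come down behind it.

Call:
{"op": "jog_arm", "data": {"increments": [{"slide":[0.001,0.012,0.01],"twist":[8,0,4],"claw":0.091},{"slide":[0.002,0.026,0.03],"twist":[16,1,8],"claw":0.091},{"slide":[0.003,0.026,0.07],"twist":[22,1,11],"claw":0.091},{"slide":[0.003,0.026,0.1],"twist":[22,1,11],"claw":0.091},{"slide":[0.003,0.026,0.114],"twist":[22,1,11],"claw":0.091},{"slide":[0.003,0.026,0.114],"twist":[22,1,11],"claw":0.091}]}}

```text
t: 11.12
tcp_pos: [0.4422, -0.21, 0.014]
orientation: [-2.012, 2.011, -0.372]
ft_force: [0.2, -0.1, 0.7]
grip_width: 0.997
```

Run:
```python
from h import *
relt([.47,-.207,.014],[.49,-.207,.014],[.515,-.207,.014],tilt=22)
prof()
```

```text
t 11.12 tcp [ 0.4422 -0.21    0.014 ] F [ 0.22 -0.12  0.67] q [-0.63  0.29  2.27  0.69  0.36  0.32] z [ 0.367  0.01  -0.93 ]
[0.47, -0.207, 0.014] slide [-0.003  -0.0258  0.0102] twist [0.44 0.58 0.53]
[0.49, -0.207, 0.014] slide [-0.0029 -0.0444  0.0176] twist [0.44 0.58 0.53]
[0.515, -0.207, 0.014] slide [-0.0029 -0.0677  0.0267] twist [0.44 0.58 0.53]
scene -0.256 13 [0.4886 0.4934 0.5175] 0.039
scene -0.242 31 [0.4882 0.4937 0.4982] 0.039
```

Call:
{"op": "jog_arm", "data": {"increments": [{"slide":[0,-0.0074,0.003],"twist":[0,0,0],"claw":0.091},{"slide":[0,-0.0149,0.0059],"twist":[0,0,0],"claw":0.091},{"slide":[0,-0.0223,0.0088],"twist":[0,0,0],"claw":0.091},{"slide":[0,-0.0298,0.0118],"twist":[0,0,0],"claw":0.091},{"slide":[0,-0.0372,0.0147],"twist":[0,0,0],"claw":0.091},{"slide":[0,-0.0447,0.0176],"twist":[0,0,0],"claw":0.091}]}}

```text
t: 11.92
tcp_pos: [0.4917, -0.2103, 0.0151]
orientation: [-2.012, 2.01, -0.375]
ft_force: [-0.2, 0.8, -0.3]
grip_width: 0.999
```

Call:
{"op": "jog_arm", "data": {"increments": [{"slide":[0,-0.0074,0.003],"twist":[0,0,0],"claw":0.091},{"slide":[0,-0.0149,0.0059],"twist":[0,0,0],"claw":0.091},{"slide":[0,-0.0205,0.008],"twist":[0,0,0],"claw":0.091}]}}

```text
t: 12.3
tcp_pos: [0.5159, -0.2106, 0.0174]
orientation: [-2.01, 2.008, -0.38]
ft_force: [-3.9, 5.2, 19.9]
grip_width: 0.995
```

Run:
```python
from h import *
relt([.53,-.207,.015],[.54,-.207,.016],[.555,-.207,.016],tilt=22)
prof();prof("top")
```

```text
t 12.3 tcp [ 0.5159 -0.2106  0.0174] F [-3.93  5.22 19.86] q [-0.54  0.35  2.14  0.56  0.38  0.54] z [ 0.373  0.008 -0.928]
[0.53, -0.207, 0.015] slide [-0.0035 -0.0122  0.0075] twist [0.11 0.46 0.61]
[0.54, -0.207, 0.016] slide [-0.0035 -0.0219  0.0103] twist [0.11 0.46 0.61]
[0.555, -0.207, 0.016] slide [-0.0034 -0.0358  0.0159] twist [0.11 0.46 0.61]
scene -0.27 8 [0.4884 0.4983 0.4995] 0.046
scene -0.256 27 [0.4885 0.5004 0.5219] 0.045
scene -0.242 40 [0.4974 0.5047 0.5235] 0.041
scene -0.228 39 [0.4972 0.5021 0.5254] 0.041
scene -0.214 42 [0.4961 0.5029 0.5227] 0.04
scene -0.2 37 [0.4955 0.5033 0.5239] 0.042
scene -0.186 38 [0.4975 0.5023 0.5206] 0.042
scene -0.172 41 [0.4937 0.5022 0.522 ] 0.054
scene -0.158 17 [0.4838 0.4926 0.5124] 0.054
scene -0.144 12 [0.4965 0.4981 0.5001] 0.032
top -0.27 11 [0.5225 0.5278 0.532 ] 0.039
top -0.256 29 [0.5057 0.5239 0.5311] 0.054
top -0.242 30 [0.5063 0.5222 0.531 ] 0.042
top -0.228 28 [0.5057 0.5208 0.5299] 0.042
top -0.214 32 [0.5055 0.5221 0.5332] 0.042
top -0.2 31 [0.5053 0.5223 0.5329] 0.042
top -0.186 18 [0.5073 0.5258 0.5323] 0.042
top -0.172 9 [0.5277 0.5284 0.5318] 0.036
top -0.158 11 [0.5248 0.5279 0.5314] 0.038
top -0.144 31 [0.496  0.5176 0.5309] 0.043
top -0.13 30 [0.4959 0.5122 0.5305] 0.042
```

The numbers look inconsistent: the canister axis reads about 0.514 and the TCP 0.516. I need a look.

Run:
```python
from h import *
a=grab("scene")["color"][180:270,280:420,::-1];b=grab("top")["color"][150:240,280:420,::-1];c=grab("wrist")["color"][...,::-1]
o=np.vstack([np.hstack([cv2.resize(i,(400,257),interpolation=cv2.INTER_CUBIC) for i in(a,b)]),cv2.resize(c,(800,600))[150:490]])
cv2.imwrite("pics/p6.png",o)
```

```text
(no output)
```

View pics/p6.png

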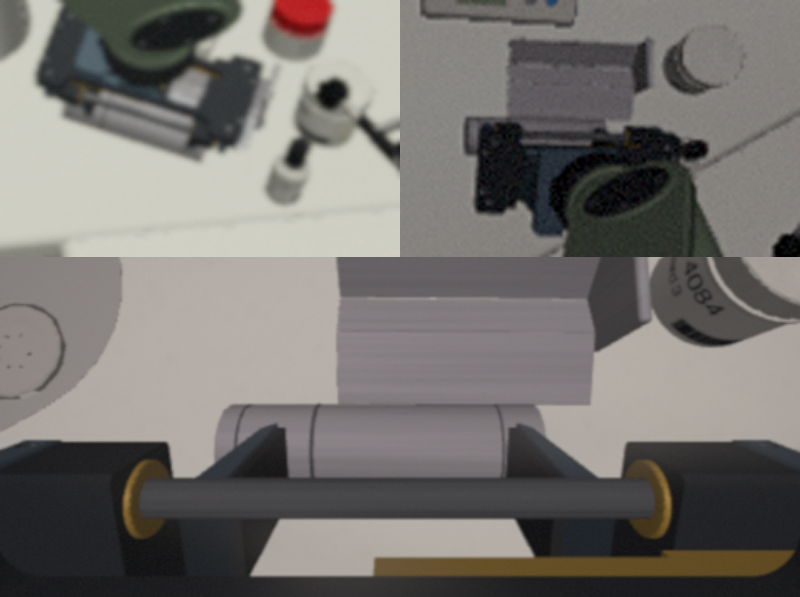

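Top row: the canister at the ramp's foot, with the gripper over it. The wrist view shows the finger blades, with tips at (280,430) and (512,428), overlapping the canister at (380,440). I'll check the fingertip depth there.

Run:
```python
from h import *
f=grab("wrist");w=cloud(f)
np.set_printoptions(precision=3,suppress=True)
print(f["T_tool_cam"])
T=np.linalg.inv(f["T_tool_cam"])
for p in([.046,0,0],[-.046,0,0],[.059,0,0],[.046,-.016,0],[.046,-.005,0],[.046,.005,-.02],[.046,-.016,-.019]):
    c=T@np.r_[p,1];u=f["K"]@c[:3];print(p,"->view px",(u[0]/u[2]/.64).round(0),(u[1]/u[2]/.64-150+257).round(0),"depth",c[2])
for r in range(190,260,6):
    print(r,[tuple((w[r,c]*1000).round(0).astype(int)) if np.isfinite(w[r,c,0]) else None for c in (160,172,178,200,220)],f["z_map"][r,[160,172,178,200,220]])
```

```text
[[ 1.    -0.    -0.001  0.001]
 [ 0.     0.97   0.242 -0.068]
 [ 0.001 -0.242  0.97  -0.194]
 [ 0.     0.     0.     1.   ]]
[0.046, 0, 0] ->view px 494.0 445.0 depth 0.20422749575201649
[-0.046, 0, 0] ->view px 298.0 445.0 depth 0.2043309451951028
[0.059, 0, 0] ->view px 522.0 445.0 depth 0.20421287789592818
[0.046, -0.016, 0] ->view px 496.0 412.0 depth 0.20035315961857583
[0.046, -0.005, 0] ->view px 494.0 435.0 depth 0.20301676571031627
[0.046, 0.005, -0.02] ->view px 503.0 472.0 depth 0.18603344240140718
[0.046, -0.016, -0.019] ->view px 506.0 424.0 depth 0.18191861539588178
190 [(np.int64(534), np.int64(-144), np.int64(24)), (np.int64(534), np.int64(-152), np.int64(25)), (np.int64(534), np.int64(-157), np.int64(27)), (np.int64(534), np.int64(-173), np.int64(27)), (np.int64(534), np.int64(-187), np.int64(26))] [0.201 0.2   0.198 0.198 0.199]
196 [(np.int64(529), np.int64(-147), np.int64(34)), (np.int64(529), np.int64(-155), np.int64(34)), (np.int64(529), np.int64(-160), np.int64(35)), (np.int64(529), np.int64(-175), np.int64(35)), (np.int64(529), np.int64(-188), np.int64(35))] [
[... 2070 characters left out ...]
), np.int64(138)), (np.int64(502), np.int64(-196), np.int64(139)), (np.int64(502), np.int64(-202), np.int64(139))] [0.083 0.084 0.083 0.082 0.082]
250 [(np.int64(501), np.int64(-184), np.int64(139)), (np.int64(501), np.int64(-188), np.int64(140)), (np.int64(501), np.int64(-190), np.int64(139)), (np.int64(501), np.int64(-196), np.int64(139)), (np.int64(501), np.int64(-202), np.int64(140))] [0.082 0.081 0.082 0.082 0.081]
256 [(np.int64(499), np.int64(-184), np.int64(138)), (np.int64(499), np.int64(-188), np.int64(139)), (np.int64(499), np.int64(-190), np.int64(139)), (np.int64(499), np.int64(-196), np.int64(139)), (np.int64(499), np.int64(-202), np.int64(139))] [0.082 0.082 0.081 0.081 0.082]
```

The depth map shows the fingertips resting on top of the canister: finger surfaces end at z≈0.045–0.05 while the TCP reads z=0.017. So when fully open the real tips sit about 27 mm behind the TCP. I'll lift off, untilt, half close and re-measure.

Call:
{"op": "jog_arm", "data": {"increments": [{"slide":[0,-0.0075,-0.0186],"twist":[0,0,0],"claw":0.091},{"slide":[0,0.01,-0.05],"twist":[-7,0,0],"claw":0.05},{"slide":[0,0.055,-0.092],"twist":[-15,0,0],"claw":0.05},{"slide":[0,0.055,-0.092],"twist":[-22,0,0],"claw":0.05},{"slide":[0,0.055,-0.092],"twist":[-22,0,0],"claw":0.05},{"slide":[0,0.055,-0.092],"twist":[-22,0,0],"claw":0.05},{"slide":[0,0.055,-0.092],"twist":[-22,0,0],"claw":0.05}]}}

```text
t: 13.48
tcp_pos: [0.4293, -0.2109, 0.0816]
orientation: [-2.221, 2.216, 0.012]
ft_force: [-0.2, 0.1, -0.2]
grip_width: 0.544
```

```bash
cat > tips.py <<'E'
from h import *
f=grab("wrist");z=f["z_map"];v,u=np.mgrid[:384,:512];K=f["K"]
p=np.stack([(u-K[0,2])/K[0,0]*z,(v-K[1,2])/K[1,1]*z,z],-1)@f["T_tool_cam"][:3,:3].T+f["T_tool_cam"][:3,3]
p=p[(z>0)&(abs(p[...,1])<.03)]
for lo in np.arange(-.06,.03,.004):
    k=p[(p[:,2]>lo)&(p[:,2]<=lo+.004)&(abs(p[:,0])<.08)]
    print("tool z",round(lo,3),len(k),np.percentile(k[:,0],[2,50,98]).round(3) if len(k) else "",np.percentile(k[:,1],[2,98]).round(3) if len(k) else "")
E
python3 - <<'E'
from h import *
relt([.43,-.207,.08],[.43,-.207,.012])
import runpy;runpy.run_path("tips.py")
prof("top")
print(ctrl.observe()["grip_width"])
E
```

```text
t 13.47 tcp [ 0.4293 -0.2109  0.0816] F [-0.21  0.12 -0.19] q [-0.49  0.28  1.94  0.01  0.94  1.08] z [-0.003  0.008 -1.   ]
[0.43, -0.207, 0.08] slide [-0.0039 -0.0007  0.0017] twist [0.16 0.47 0.76]
[0.43, -0.207, 0.012] slide [-0.0033 -0.0009  0.0697] twist [0.16 0.47 0.76]
tool z -0.06 196 [-0.034  0.025  0.035] [-0.018  0.015]
tool z -0.056 178 [-0.034  0.025  0.035] [-0.018  0.015]
tool z -0.052 167 [-0.034 -0.025  0.034] [-0.018  0.015]
tool z -0.048 155 [-0.034  0.025  0.034] [-0.018  0.015]
tool z -0.044 122 [-0.033  0.025  0.034] [-0.018  0.007]
tool z -0.04 134 [-0.033 -0.025  0.034] [-0.018 -0.001]
tool z -0.036 113 [-0.033  0.025  0.033] [-0.018 -0.   ]
tool z -0.032 111 [-0.032  0.025  0.033] [-0.018  0.002]
tool z -0.028 94 [-0.031 -0.025  0.031] [-0.018  0.003]
tool z -0.024 35 [-0.028  0.025  0.029] [-0.017  0.005]
tool z -0.02 0  
tool z -0.016 0  
tool z -0.012 0  
tool z -0.008 0  
tool z -0.004 0  
tool z 0.0 0  
tool z 0.004 0  
tool z 0.008 0  
tool z 0.012 0  
tool z 0.016 0  
tool z 0.02 0  
tool z 0.024 0  
tool z 0.028 0  
top -0.27 35 [0.5017 0.5157 0.5284] 0.042
top -0.256 44 [0.5011 0.5127 0.5278] 0.042
top -0.242 53 [0.5008 0.5149 0.5311] 0.042
top -0.228 58 [0.4954 0.5118 0.5307] 0.043
top -0.214 63 [0.4951 0.5111 0.5301] 0.043
top -0.2 62 [0.4949 0.5103 0.5296] 0.042
top -0.186 65 [0.4946 0.5102 0.5292] 0.045
top -0.172 66 [0.494  0.5094 0.5283] 0.043
top -0.158 63 [0.4939 0.5099 0.528 ] 0.044
top -0.144 65 [0.4933 0.5089 0.5273] 0.042
top -0.13 27 [0.4952 0.51   0.5275] 0.041
0.5462591831558784
```

The fingers really end about 21 mm behind the reported TCP, with vertical sides and a 16–18 mm half-width. For tips at z≈11 mm, the TCP must go to z≈−10 mm.

Call:
{"op": "jog_arm", "data": {"increments": [{"slide":[-0.002,0,0.05],"twist":[0,0.5,0.8],"claw":0.05},{"slide":[-0.003,0,0.08],"twist":[0,0.5,0.8],"claw":0.05},{"slide":[-0.003,-0.01,0.0915],"twist":[0,0.5,0.8],"claw":0.05},{"slide":[-0.003,-0.02,0.0915],"twist":[0,0.5,0.8],"claw":0.05},{"slide":[-0.003,-0.03,0.0915],"twist":[0,0.5,0.8],"claw":0.05},{"slide":[-0.003,-0.037,0.0915],"twist":[0,0.5,0.8],"claw":0.05}]}}

```text
t: 14.32
tcp_pos: [0.4682, -0.2078, -0.0086]
orientation: [2.208, -2.233, 0.003]
ft_force: [-1.1, -0.2, 0.3]
grip_width: 0.548
```

Call:
{"op": "jog_arm", "data": {"increments": [{"slide":[0,-0.006,0],"twist":[0,0,0],"claw":0.05},{"slide":[0,-0.012,0],"twist":[0,0,0],"claw":0.05},{"slide":[0,-0.018,0],"twist":[0,0,0],"claw":0.05},{"slide":[0,-0.024,0],"twist":[0,0,0],"claw":0.05}]}}

```text
t: 14.82
tcp_pos: [0.4925, -0.2081, -0.0086]
orientation: [2.208, -2.233, 0.002]
ft_force: [0.2, -0.4, 0.1]
grip_width: 0.548
```

Run:
```python
from h import *
relt([.52,-.207,-.009],[.535,-.207,-.006],[.545,-.207,-.005])
prof()
```

```text
t 14.82 tcp [ 0.4925 -0.2081 -0.0086] F [ 0.17 -0.41  0.06] q [-0.42  0.46  1.92 -0.    0.76  1.16] z [ 0.    -0.002 -1.   ]
[0.52, -0.207, -0.009] slide [-0.0014 -0.0275  0.0004] twist [-0.01 -0.12 -0.03]
[0.535, -0.207, -0.006] slide [-0.0015 -0.0425 -0.0026] twist [-0.01 -0.12 -0.03]
[0.545, -0.207, -0.005] slide [-0.0017 -0.0525 -0.0036] twist [-0.01 -0.12 -0.03]
scene -0.27 26 [0.5112 0.5168 0.5362] 0.041
scene -0.256 27 [0.5128 0.5175 0.5406] 0.041
scene -0.242 25 [0.4742 0.4764 0.5131] 0.055
scene -0.228 30 [0.4773 0.5171 0.5405] 0.052
scene -0.214 39 [0.5124 0.5194 0.5402] 0.041
scene -0.2 41 [0.5117 0.5185 0.5397] 0.041
scene -0.186 56 [0.4774 0.5124 0.5373] 0.055
scene -0.172 21 [0.4748 0.4767 0.5403] 0.052
scene -0.158 6 [0.5109 0.5127 0.5136] 0.03
scene -0.144 19 [0.512  0.5171 0.5397] 0.042
scene -0.13 7 [0.5125 0.5185 0.5377] 0.038
```

Clean contact now, axis ≈0.53 and aligned. I'll push up the ramp.

Call:
{"op": "jog_arm", "data": {"increments": [{"slide":[0,-0.006,0],"twist":[0,0,0],"claw":0.05},{"slide":[0,-0.012,0],"twist":[0,0,0],"claw":0.05},{"slide":[0,-0.018,-0.001],"twist":[0,0,0],"claw":0.05},{"slide":[0,-0.024,-0.001],"twist":[0,0,0],"claw":0.05},{"slide":[0,-0.03,-0.002],"twist":[0,0,0],"claw":0.05}]}}

```text
t: 15.5
tcp_pos: [0.5238, -0.2086, -0.0065]
orientation: [2.208, -2.233, 0.004]
ft_force: [-4.0, -0.9, 1.6]
grip_width: 0.549
```

Call:
{"op": "jog_arm", "data": {"increments": [{"slide":[0,-0.005,-0.001],"twist":[0,0,0],"claw":0.05},{"slide":[0,-0.01,-0.002],"twist":[0,0,0],"claw":0.05},{"slide":[0,-0.014,-0.002],"twist":[0,0,0],"claw":0.05},{"slide":[0,-0.018,-0.002],"twist":[0,0,0],"claw":0.05}]}}

```text
t: 16.0
tcp_pos: [0.5431, -0.209, -0.0043]
orientation: [-2.209, 2.234, -0.007]
ft_force: [-1.3, 0.3, 0.0]
grip_width: 0.549
```

Run:
```python
from h import *
relt([.535,-.207,-.006],[.545,-.207,-.005])
prof();prof("top")
```

```text
t 16.0 tcp [ 0.5431 -0.209  -0.0043] F [-1.27  0.27  0.  ] q [-0.39  0.51  1.8  -0.    0.82  1.2 ] z [ 0.003 -0.003 -1.   ]
[0.535, -0.207, -0.006] slide [-0.0019  0.0081  0.0017] twist [-0.18 -0.16 -0.02]
[0.545, -0.207, -0.005] slide [-0.002  -0.0019  0.0007] twist [-0.18 -0.16 -0.02]
scene -0.27 32 [0.5685 0.5728 0.5883] 0.049
scene -0.256 32 [0.5681 0.5723 0.5966] 0.047
scene -0.242 28 [0.5252 0.5269 0.5697] 0.054
scene -0.228 33 [0.5289 0.5732 0.5951] 0.05
scene -0.214 41 [0.5682 0.5728 0.5916] 0.049
scene -0.2 42 [0.5677 0.5741 0.5928] 0.048
scene -0.186 61 [0.5273 0.5695 0.593 ] 0.051
scene -0.172 19 [0.5258 0.5281 0.5912] 0.055
scene -0.158 8 [0.5691 0.5699 0.5719] 0.031
scene -0.144 25 [0.5683 0.572  0.5968] 0.048
scene -0.13 5 [0.5705 0.5723 0.5869] 0.047
top -0.172 6 [0.5958 0.5987 0.5998] 0.044
top -0.13 13 [0.569  0.583  0.5976] 0.042
```

Seated: its near side is at 0.568 (0.567 expected). I'll retreat, lift, close the fingers and go round to the +y end.

Call:
{"op": "jog_arm", "data": {"increments": [{"slide":[0,0.012,0],"twist":[0,0,0],"claw":0.05},{"slide":[0,0.03,-0.01],"twist":[0,0,0],"claw":0.05},{"slide":[0,0.035,-0.06],"twist":[0,0,0],"claw":0.05},{"slide":[-0.03,0.01,-0.1],"twist":[0,0,0],"claw":0.0},{"slide":[-0.075,-0.03,-0.1],"twist":[0,0,0],"claw":0.0},{"slide":[-0.118,-0.044,-0.095],"twist":[0,0,0],"claw":0.0},{"slide":[-0.118,-0.044,-0.095],"twist":[0,0,0],"claw":0.0},{"slide":[-0.118,-0.044,-0.095],"twist":[0,0,0],"claw":0.0}]}}

```text
t: 17.1
tcp_pos: [0.5867, -0.0917, 0.0907]
orientation: [2.209, -2.233, 0.006]
ft_force: [-1.3, -0.2, -0.4]
grip_width: 0.032
```

Run:
```python
from h import *
relt([.585,-.095,.0],[.585,-.155,0])
import runpy;runpy.run_path("tips.py")
f=grab("top")
cv2.imwrite("pics/p7.png",cv2.resize(f["color"][130:240,270:410,::-1],None,fx=5,fy=5))
for n in("top","scene"):
    w=cloud(grab(n)).reshape(-1,3)
    p=w[(w[:,2]>.036)&(w[:,2]<.05)&(w[:,0]>.57)&(w[:,0]<.605)&(w[:,1]<-.11)&(w[:,1]>-.303)];print(n,len(p),np.percentile(p,[1,50,99],axis=0).round(4))
prof()
```

```text
t 17.1 tcp [ 0.5867 -0.0917  0.0907] F [-1.3  -0.2  -0.39] q [-0.17  0.43  1.67 -0.    1.04  1.41] z [ 0.002 -0.003 -1.   ]
[0.585, -0.095, 0.0] slide [0.003  0.0019 0.0907] twist [-0.11 -0.19 -0.01]
[0.585, -0.155, 0] slide [0.063  0.0012 0.0909] twist [-0.11 -0.19 -0.01]
tool z -0.06 55 [-0.007 -0.001  0.007] [-0.018 -0.016]
tool z -0.056 55 [-0.007  0.002  0.007] [-0.018 -0.016]
tool z -0.052 59 [-0.007 -0.002  0.008] [-0.018 -0.016]
tool z -0.048 63 [-0.009  0.002  0.01 ] [-0.018 -0.016]
tool z -0.044 71 [-0.01  -0.002  0.011] [-0.018 -0.016]
tool z -0.04 64 [-0.01  -0.002  0.011] [-0.018 -0.016]
tool z -0.036 61 [-0.01  -0.002  0.01 ] [-0.018 -0.016]
tool z -0.032 83 [-0.009  0.002  0.009] [-0.018  0.002]
tool z -0.028 73 [-0.007 -0.001  0.008] [-0.018 -0.007]
tool z -0.024 7 [-0.004  0.004  0.006] [-0.017 -0.015]
tool z -0.02 0  
tool z -0.016 0  
tool z -0.012 0  
tool z -0.008 0  
tool z -0.004 0  
tool z 0.0 0  
tool z 0.004 0  
tool z 0.008 0  
tool z 0.012 0  
tool z 0.016 0  
tool z 0.02 0  
tool z 0.024 0  
tool z 0.028 0  Traceback (most recent call last):
  File "<stdin>", line 8, in <module>
    return _quantile_unchecked(
        a, q, axis, out, overwrite_input, method, keepdims, weights)
    return _ureduce(a,
                    func=_quantile_ureduce_func,
    ...<5 lines>...
                    overwrite_input=overwrite_input,
                    method=method)
    r = func(a, **kwargs)
    result = _quantile(arr,
                       quantiles=q,
    ...<2 lines>...
                       out=out,
                       weights=wgt)
    slices_having_nans = np.isnan(arr[-1, ...])
                                  ~~~^^^^^^^^^
IndexError: index -1 is out of bounds for axis 0 with size 0
```

View pics/p7.png

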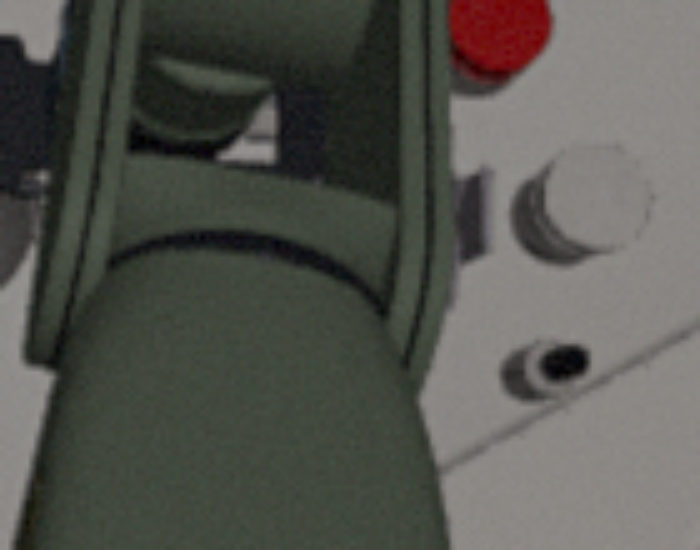

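The arm hides the cradle from above, and the stop, cup, dropper and jar stand unmoved. The closed fingers are about ±10 mm thick, tips again 21–22 mm short of the TCP. I'll locate the free end with the scene and wrist depth.

```bash
cat > can.py <<'E'
from h import *
relt([.585,-.105,-.005])
for n in("scene","wrist","top"):
    w=cloud(grab(n)).reshape(-1,3)
    p=w[(w[:,2]>.032)&(w[:,2]<.052)&(w[:,0]>.567)&(w[:,0]<.607)&(w[:,1]<-.10)&(w[:,1]>-.304)]
    if len(p)>30:print(n,len(p),"\n",np.percentile(p,[1,50,99],axis=0).round(4))
    for y in np.arange(-.3,-.12,.03):
        k=p[(abs(p[:,1]-y)<.015)]
        if len(k)>10: print("  ",round(y,3),len(k),np.percentile(k[:,0],[3,50,97]).round(4),"zmax",np.percentile(k[:,2],97).round(4))
E
python3 can.py
```

```text
t 17.25 tcp [ 0.5872 -0.0924  0.0907] F [ 0.92 -0.14  0.09] q [-0.17  0.43  1.67 -0.    1.04  1.41] z [ 0.003 -0.003 -1.   ]
[0.585, -0.105, -0.005] slide [0.0123 0.0023 0.0958] twist [-0.15 -0.17 -0.11]
scene 530 
 [[ 0.569  -0.2737  0.0325]
 [ 0.5797 -0.2063  0.0429]
 [ 0.602  -0.1369  0.0487]]
   -0.27 79 [0.5697 0.581  0.5982] zmax 0.0478
   -0.24 116 [0.5694 0.5792 0.5981] zmax 0.0475
   -0.21 115 [0.5695 0.5797 0.5998] zmax 0.0475
   -0.18 111 [0.5699 0.5799 0.6   ] zmax 0.0482
   -0.15 108 [0.5697 0.5799 0.5971] zmax 0.048
wrist 6178 
 [[ 0.5702 -0.2725  0.0332]
 [ 0.5915 -0.2038  0.0441]
 [ 0.6065 -0.1349  0.0474]]
   -0.27 835 [0.5715 0.5912 0.6055] zmax 0.0469
   -0.24 1327 [0.5711 0.5913 0.6059] zmax 0.047
   -0.21 1320 [0.5717 0.5916 0.606 ] zmax 0.0469
   -0.18 1305 [0.5724 0.5916 0.6059] zmax 0.047
   -0.15 1309 [0.5729 0.592  0.6062] zmax 0.0471
```

The free end is at y≈−0.135, and it needs about 32 mm to reach the stop. I'll descend at y≈−0.10 and push gently.

Call:
{"op": "jog_arm", "data": {"increments": [{"slide":[0,0.001,0.04],"twist":[0,0,0],"claw":0},{"slide":[0.003,0.001,0.08],"twist":[0,0,0],"claw":0},{"slide":[0.005,0.001,0.096],"twist":[0,0,0],"claw":0},{"slide":[0.012,0.001,0.096],"twist":[0,0,0],"claw":0},{"slide":[0.018,0.001,0.096],"twist":[0,0,0],"claw":0},{"slide":[0.024,0.001,0.096],"twist":[0,0,0],"claw":0},{"slide":[0.028,0.001,0.096],"twist":[0,0,0],"claw":0}]}}

```text
t: 18.27
tcp_pos: [0.5871, -0.121, -0.0044]
orientation: [-2.207, 2.235, -0.009]
ft_force: [0.5, -0.3, 0.0]
grip_width: 0.003
```

Call:
{"op": "jog_arm", "data": {"increments": [{"slide":[0.004,0,0],"twist":[0,0,0],"claw":0},{"slide":[0.008,0,0],"twist":[0,0,0],"claw":0},{"slide":[0.012,0,0],"twist":[0,0,0],"claw":0},{"slide":[0.016,0,0],"twist":[0,0,0],"claw":0},{"slide":[0.02,0,0],"twist":[0,0,0],"claw":0},{"slide":[0.024,0,0],"twist":[0,0,0],"claw":0}]}}

```text
t: 19.02
tcp_pos: [0.587, -0.1452, -0.0042]
orientation: [-2.206, 2.235, -0.009]
ft_force: [-0.0, 3.0, 2.2]
grip_width: 0.003
```

```bash
python3 can.py
```

```text
t 19.02 tcp [ 0.587  -0.1452 -0.0042] F [-0.05  2.98  2.21] q [-0.26  0.54  1.75 -0.    0.85  1.32] z [ 0.005 -0.003 -1.   ]
[0.585, -0.105, -0.005] slide [-0.0402  0.0025  0.0007] twist [-0.28 -0.18 -0.11]
scene 572 
 [[ 0.5685 -0.2948  0.0326]
 [ 0.5789 -0.2232  0.043 ]
 [ 0.6014 -0.139   0.0504]]
   -0.3 45 [0.5686 0.5781 0.5983] zmax 0.0474
   -0.27 120 [0.5694 0.5802 0.5997] zmax 0.0476
   -0.24 115 [0.5691 0.5797 0.5983] zmax 0.0475
   -0.21 112 [0.5698 0.5796 0.5998] zmax 0.0479
   -0.18 110 [0.5693 0.5796 0.5976] zmax 0.048
   -0.15 70 [0.5694 0.5729 0.5944] zmax 0.0513
wrist 5609 
 [[ 0.5917 -0.2917  0.0323]
 [ 0.6024 -0.2267  0.0404]
 [ 0.6068 -0.1413  0.0474]]
   -0.3 237 [0.5998 0.6038 0.6064] zmax 0.0418
   -0.27 878 [0.5926 0.6032 0.6064] zmax 0.0457
   -0.24 1784 [0.5919 0.5996 0.6064] zmax 0.0462
   -0.21 1722 [0.5924 0.6    0.6065] zmax 0.0463
   -0.18 561 [0.5994 0.6048 0.6069] zmax 0.0429
   -0.15 427 [0.6027 0.6044 0.6066] zmax 0.0509
```

Sliding well with about 3 N. About 11 mm to go; I'll step until the force rises.

Call:
{"op": "jog_arm", "data": {"increments": [{"slide":[0.003,0,0],"twist":[0,0,0],"claw":0},{"slide":[0.006,0,0],"twist":[0,0,0],"claw":0},{"slide":[0.009,0,0],"twist":[0,0,0],"claw":0}]}}

```text
t: 19.55
tcp_pos: [0.5866, -0.1548, -0.0044]
orientation: [-2.207, 2.235, -0.009]
ft_force: [0.3, 2.4, 0.2]
grip_width: 0.005
```

Call:
{"op": "jog_arm", "data": {"increments": [{"slide":[0.001,0,0],"twist":[0,0,0],"claw":0},{"slide":[0.002,0,0],"twist":[0,0,0],"claw":0}]}}

```text
t: 19.8
tcp_pos: [0.5866, -0.1569, -0.0045]
orientation: [-2.207, 2.235, -0.009]
ft_force: [0.0, 1.7, 1.3]
grip_width: 0.004
```

Call:
{"op": "jog_arm", "data": {"increments": [{"slide":[0.001,0,0],"twist":[0,0,0],"claw":0},{"slide":[0.0015,0,0],"twist":[0,0,0],"claw":0}]}}

```text
t: 20.05
tcp_pos: [0.5866, -0.1584, -0.0044]
orientation: [-2.207, 2.235, -0.009]
ft_force: [-0.9, 2.9, 0.7]
grip_width: 0.006
```

Call:
{"op": "jog_arm", "data": {"increments": [{"slide":[0.001,0,0],"twist":[0,0,0],"claw":0},{"slide":[0.002,0,0],"twist":[0,0,0],"claw":0}]}}

```text
t: 20.3
tcp_pos: [0.5866, -0.1592, -0.0044]
orientation: [-2.205, 2.235, -0.007]
ft_force: [1.1, 8.6, 1.8]
grip_width: 0.004
```

```bash
python3 can.py | head -8
```

```text
t 20.3 tcp [ 0.5866 -0.1592 -0.0044] F [1.15 8.62 1.82] q [-0.28  0.55  1.74 -0.    0.85  1.3 ] z [ 0.004 -0.002 -1.   ]
[0.585, -0.105, -0.005] slide [-0.0542  0.0023  0.0005] twist [-0.24 -0.1  -0.17]
scene 557 
 [[ 0.5677 -0.3026  0.0323]
 [ 0.5784 -0.2337  0.0432]
 [ 0.6021 -0.1519  0.0493]]
   -0.3 77 [0.5692 0.5794 0.5987] zmax 0.0475
   -0.27 120 [0.5685 0.5793 0.5977] zmax 0.0476
```

The force rose to 8.6 N and motion stopped short, so it is butted against the stop. I'll retreat straight back (+y) and lift clear.

Call:
{"op": "jog_arm", "data": {"increments": [{"slide":[-0.005,0,0],"twist":[0,0,0],"claw":0},{"slide":[-0.02,0,0],"twist":[0,0,0],"claw":0},{"slide":[-0.05,0,0],"twist":[0,0,0],"claw":0},{"slide":[-0.07,0,-0.04],"twist":[0,0,0],"claw":0},{"slide":[-0.09,0.02,-0.1],"twist":[0,0,0],"claw":0},{"slide":[-0.14,0.06,-0.14],"twist":[0,0,0],"claw":0},{"slide":[-0.2,0.1,-0.15],"twist":[0,0,0],"claw":0},{"slide":[-0.26,0.13,-0.15],"twist":[0,0,0],"claw":0}]}}

```text
t: 21.45
tcp_pos: [0.4723, 0.0786, 0.1442]
orientation: [-2.203, 2.235, -0.01]
ft_force: [1.6, 1.4, 0.4]
grip_width: 0.005
```

Call:
{"op": "jog_arm", "data": {"increments": [{"slide":[-0.06,0.03,0],"twist":[0,0,0],"claw":0},{"slide":[-0.1,0.04,0],"twist":[0,0,0],"claw":0},{"slide":[-0.1,0.04,0],"twist":[0,0,0],"claw":0},{"slide":[-0.1,0.04,0],"twist":[0,0,0],"claw":0}]}}

```text
t: 21.95
tcp_pos: [0.4335, 0.1789, 0.1436]
orientation: [-2.204, 2.234, -0.011]
ft_force: [0.3, -0.1, -0.3]
grip_width: 0.003
```

```bash
python3 can.py
python3 - <<'E'
from h import *
w=cloud(grab("top")).reshape(-1,3)
p=w[(w[:,2]>.03)&(w[:,2]<.052)&(w[:,0]>.56)&(w[:,0]<.61)&(w[:,1]<-.10)&(w[:,1]>-.325)]
print("hist y",np.histogram(p[:,1],np.arange(-.32,-.14,.004)))
w=w[np.isfinite(w[:,0])]
for n,(x,y) in dict(cup=(.592,-.366),drop=(.498,-.344)).items():
    k=w[(abs(w[:,0]-x)<.04)&(abs(w[:,1]-y)<.026)&(w[:,2]>.045)];print(n,np.median(k,0).round(4))
f=grab("top");cv2.imwrite("pics/p8.png",cv2.resize(f["color"][110:240,270:410,::-1],None,fx=4.5,fy=4.5,interpolation=cv2.INTER_CUBIC))
E
```

```text
t 21.95 tcp [0.4335 0.1789 0.1436] F [ 0.28 -0.08 -0.25] q [ 0.37  0.19  1.87 -0.01  1.07  1.96] z [ 0.007 -0.003 -1.   ]
[0.585, -0.105, -0.005] slide [ 0.2815 -0.1542  0.1505] twist [-0.41 -0.15 -0.14]
scene 521 
 [[ 0.5684 -0.3028  0.0322]
 [ 0.5794 -0.24    0.0432]
 [ 0.6023 -0.1721  0.0483]]
   -0.3 78 [0.5694 0.5793 0.6004] zmax 0.0478
   -0.27 124 [0.5689 0.5789 0.5991] zmax 0.0473
   -0.24 117 [0.5696 0.5791 0.5987] zmax 0.048
   -0.21 110 [0.5692 0.5795 0.5996] zmax 0.0476
   -0.18 92 [0.5697 0.5808 0.5982] zmax 0.0481
top 596 
 [[ 0.5677 -0.3028  0.0332]
 [ 0.5835 -0.2345  0.0434]
 [ 0.6041 -0.1694  0.0497]]
   -0.3 75 [0.5691 0.5826 0.6014] zmax 0.0493
   -0.27 134 [0.5687 0.5839 0.6035] zmax 0.0485
   -0.24 131 [0.5679 0.5831 0.6023] zmax 0.0488
   -0.21 133 [0.5688 0.583  0.6012] zmax 0.0483
   -0.18 123 [0.5689 0.5841 0.604 ] zmax 0.0488
hist y (array([ 0, 13, 38, 15, 18, 18, 19, 12, 23, 17, 18, 20, 18, 17, 16, 22, 15,
       18, 20, 16, 21, 17, 15, 22, 16, 19, 19, 17, 19, 16, 18, 18, 20, 19,
       17, 18, 20, 25,  1,  0,  0,  0,  0,  0]), array([-0.32 , -0.316, -0.312, -0.308, -0.304, -0.3  , -0.296, -0.292,
       -0.288, -0.284, -0.28 , -0.276, -0.272, -0.268, -0.264, -0.26 ,
       -0.256, -0.252, -0.248, -0.244, -0.24 , -0.236, -0.232, -0.228,
       -0.224, -0.22 , -0.216, -0.212, -0.208, -0.204, -0.2  , -0.196,
       -0.192, -0.188, -0.184, -0.18 , -0.176, -0.172, -0.168, -0.164,
       -0.16 , -0.156, -0.152, -0.148, -0.144]))
cup [ 0.5922 -0.3657  0.0656]
drop [ 0.4983 -0.3439  0.0627]
```

View pics/p8.png

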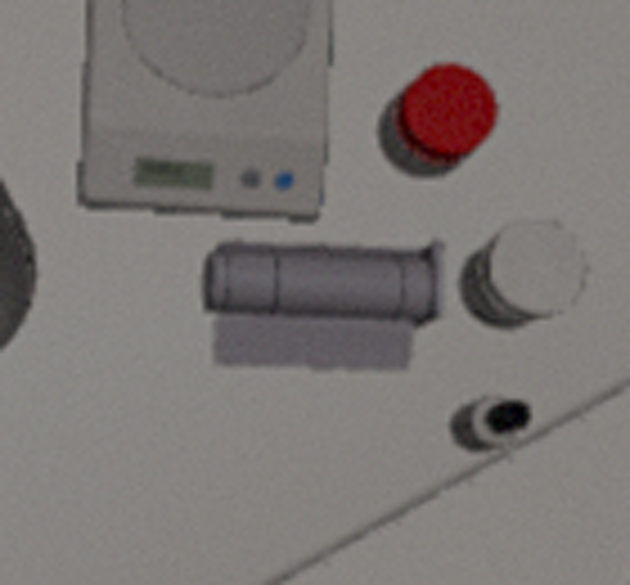

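The canister lies in the V, spanning (205,280) to (437,285) and butting the stop. Its +y end is at y≈−0.168, so its other end is at −0.308, on the stop face. The cup and dropper haven't moved.

```bash
python3 -c "
from bench import ctrl
print(ctrl.sign_off())"
```

```text
the job is handed in; nothing more can be done
None
```

The canister is lying in the cradle's V with its far end against the end stop, and I handed the job in at about t = 22 s. I rolled it up the ramp with the outside edges of the half-open fingers. I then pushed its free end with closed fingers until the force rose from about 3 N to 8.6 N and motion stopped, and withdrew the arm.

**Last checks**
- **Seating:** the canister's near side is at x ≈ 0.568 and its top at z ≈ 0.047–0.048, as expected for a seated canister. Top and scene depth agree within about 2 mm.
- **Against the stop:** its +y end is at y ≈ −0.168, which puts the other end at about −0.308, on the stop face.
- **Bystanders:** the cup and dropper measure within 1 mm of where they started. The jar looks undisturbed in the last picture. I didn't re-measure the dish, reagent bottle or marker, but the arm never worked near them.

**What went wrong on the way**
- **Early pushes:** the first two pushes rode on the canister's side, and a third with the tool tilted rode on top of it. Forces reached about 25 N. The fingers end about 21 mm short of the reported TCP, and the pushes went cleanly once I corrected for that.
- **Joint 6:** it briefly reached its −2.56 rad range limit during the first tilt. I turned the tool half a turn to get away from it, and I can't rule out that this was flagged.

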